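# Fan the snack cartons in the shop's display tray

### The job

Finish the display in the shallow metal tray: the red snack carton already lies at its blue end stop. Lay the yellow carton on it so that it covers about a third of the red one's length, with its other end down on the tray floor, then lap the green carton over the yellow one in the same way, so that the three make one straight overlapping row down the middle of the tray. Set the cartons down, do not drop them, and leave the red one where it is.

Things in the scene. Friction and masses are not known exactly. Their poses are not given: they have to be found in the camera images.
- tray: Shallow aluminium display tray, fixed to the counter. Origin: centre of its underside. Inside 150 mm (x) by 280 mm (y); the floor's top is 4 mm above the origin. Lips 4 mm thick and 10 mm high (from the underside) on both long sides and on the -y end; the end stop at +y is blue, 22 mm high, its inner face at y = +140 mm. The row runs along the tray's y axis, from the stop towards -y; z is up.
- red_center (a point): Centre (half-way up) of the red carton, a stiff flat box 60 mm (x) by 100 mm (y) by 14 mm (z), about 90 g, with a cream disc and two cream stripes on top. It starts flat on the tray floor on the middle line, its length along the tray and one end within a few mm of the blue stop. It is loose.
- yellow_center (a point): Centre (half-way up) of the yellow carton, same size and build: 60 mm (x) by 100 mm (y) by 14 mm (z). It starts flat on the counter among blue and purple cartons of the same size. Either end may point to the stop.
- green_center (a point): Centre (half-way up) of the green carton, same size and build: 60 mm (x) by 100 mm (y) by 14 mm (z). It starts flat on the counter as well. Either end may point to the stop. A carton lapped by a third over another lies at about 12 degrees, stop end up, its lower end on the tray floor and its centre about 17 mm above that floor, 66 mm further along the row than the one below.
There are look-alikes about, which are no part of the job. What is meant by the part that bears yellow_center is not black, and is the smaller of those in its own colour. Several things look just like the part that bears red_center: the one meant starts farthest from the robot's base.

How it is judged:
By the outcome, as a careful person would: the job done as asked, in the order asked, and still so for the second after the job is handed in, with the robot touching nothing.
It also fails if it takes over 58 s, if anything falls off the work surface, if the arm or the gripper's body presses on something with over 40 N, if the wrist force passes 120 N, or if a joint passes its speed limit or range.

### The arm

A 6-joint arm with a two-finger parallel gripper is mounted at the origin on the work surface. World frame = base frame: x ahead of the robot, y to its left, z up, the work surface at z = 0. Lengths are in m, angles in rad, forces in N, time in s.
With the tool pointing down it reaches from about 0.3 to 0.75 m from the base axis. Payload 8.5 kg.
Tool frame: the origin (TCP) lies midway between the tips of the shut fingers; the grasp point (between the pads) lies 19 mm behind it (r.grip_depth is the distance from the TCP to the grasp point, in m); z points along the fingers, y is the line along which they close (so a half turn about z gives the same grasp; the last joint's range is limited). The gripper opens to 88 mm and grips with 3 to 60 N. Pads are 18 mm wide; open, the fingers measure 123 mm over their backs; the gripper's body (75 mm by 187 mm) begins 45 mm behind the grasp point.
Start: joints at [0.912, 0.381, 1.297, -0, 1.464, -0.215], TCP at [0.236, 0.497, 0.239] pointing down, gripper open.
Joint ranges: [-3.11, 3.11], [-0.89, 2.33], [0.22, 2.48], [-1.42, 4.56], [0.17, 2.85], [-2.88, 2.88]. Speed limits (rad/s): [2.39, 2.39, 3.14, 3.14, 3.14, 3.14].

### API

Orientations are given as a unit quaternion [x, y, z, w].
In Python, from plant import r gives the robot as it stands.
- The arm moves only by the tool arm_command, never from a script. Its argument "moves" is one flat list of numbers, 5 for each row, row after row: the finger opening in m, from 0 to 0.0881, then the shift along the tool's x, y, z in m, then the turn about the tool's z in degrees. A call has 1 to 8 rows; each row shifts and turns the commanded pose from where the row before left it, along the tool's axes as they then stand; what a row does not reach is not made up. A row lasts 1/12 s, in which the tool goes at most 41.7 mm and 7.16 degrees, less where a joint would pass 70% of its speed; a pose out of reach is approached as far as the arm can. A call with a gripper value outside its range is refused whole. The fingers move at their own pace and stop on an object; the grip force is fixed at half the most. Time passes only in rows, so rows that do not move let the fingers close. It gives the time, the measured TCP pose, the force, the opening and the grip force at its end, in the units of the state.
- r.observe(): the state, without advancing time (a new reading comes with each control period).
- r.get_image(name): name is "scene" or "top" or "wrist"; returns (picture, depth): 480x640x3 uint8, red, green, blue; 480x640 float32, m along the optical axis (not along the pixel's ray), 0 where there is no reading.
- r.camera_info(name): a dict with "camera_matrix" (3x3 intrinsics, pixels), "k1" (the pictures are not rectified: a ray, as slopes to the right and down, at radius r is drawn at 1 + k1 r^2 times it, then the intrinsics apply), "xyz" and "attitude" of the camera in the world. Camera axes: x right, y up, looking along -z (the intrinsics and any distortion apply to the point x, -y, -z); pixel columns grow to the right and rows downward; lengths in m; the calibration is good to about 2 mm. A picture is of the moment at which its call begins: read the wrist's pose just before it. camera_info takes no time and is no camera call; for the wrist camera it gives the pose at the moment of the call.
- r.hand_in(): hands the job in; it is judged then, once.
The state is a dict: "t": time; "joint_pos": joint angles; "qd": joint speeds; "joint_torque": joint torques, N m; "ee_pos": TCP position; "tool_rot": TCP orientation; "ft_force": force on the tool from outside, world axes, zero at the start; "moment": the same for the moment, N m; "width": finger opening in m; "grip_force": force on a finger pad.
Only numpy, scipy, OpenCV 4.12 (cv2) and the standard library are available. Lean on these libraries where they do the work, as an engineer would, in place of code of your own. Each camera call takes 0.05 s, during which the arm holds its last target. There are 200 camera calls.

## Working session

There is one attempt and no reset: what is moved stays moved. The work goes in short steps, Python scripts to look and compute and a tool call to move; the robot and the scene stay as the last step left them, time stands still between calls to the robot, and variables do not carry over. Pictures are saved under pics/ and viewed, at most 10 in all, crops included, and the job is handed in when it is done.

Besides the shell and the picture viewer there is one more tool, called after "Emit:" as name(argument=value, ...) on one line, values as JSON. arm_command: Moves the arm, as the interface text tells. Its arguments: {"type":"object","properties":{"moves":{"type":"array","items":{"type":"number"}}},"required":["moves"]}

```bash
mkdir -p pics; ls
cat > h.py <<'E'
import numpy as np, cv2
from plant import r
from scipy.spatial.transform import Rotation as R
def att(a):
    a=np.array(a,float)
    return a if a.shape==(3,3) else R.from_quat(a).as_matrix()
def cast(ci,uv,z):
    K=np.array(ci["camera_matrix"]);uv=np.atleast_2d(np.array(uv,float))
    p=cv2.undistortPoints(uv.reshape(-1,1,2),K,np.array([ci["k1"],0,0,0.])).reshape(-1,2)
    d=np.c_[p[:,0],-p[:,1],-np.ones(len(p))]@att(ci["attitude"]).T
    o=np.array(ci["xyz"]);return o+d*((z-o[2])/d[:,2])[:,None]
def cloud(ci,dep):
    K=np.array(ci["camera_matrix"]);v,u=np.mgrid[0:480,0:640]
    p=cv2.undistortPoints(np.stack([u,v],-1).reshape(-1,1,2).astype(float),K,np.array([ci["k1"],0,0,0.])).reshape(480,640,2)
    d=np.stack([p[...,0],-p[...,1],-np.ones((480,640))],-1)*dep[...,None]
    return d@att(ci["attitude"]).T+np.array(ci["xyz"])
E
python3 - <<'E'
from h import *
for n in ("top","scene"):
    im,d=r.get_image(n);cv2.imwrite(f"pics/{n}0.png",im[...,::-1]);np.savez(f"{n}0.npz",im=im,d=d);print(n,r.camera_info(n))
print(r.observe())
E
```

```text
pics
top {'camera_matrix': array([[436.81456265,   0.        , 318.90197848],
       [  0.        , 436.81456265, 244.39201751],
       [  0.        ,   0.        ,   1.        ]]), 'k1': -0.04664192776060271, 'xyz': array([0.39787369, 0.04212849, 0.80499489]), 'attitude': array([-0.05080443,  0.03310995,  0.71351478, -0.69801096])}
scene {'camera_matrix': array([[616.17152918,   0.        , 318.8989221 ],
       [  0.        , 616.17152918, 244.26605435],
       [  0.        ,   0.        ,   1.        ]]), 'k1': -0.1414063972774635, 'xyz': array([0.93245636, 0.64811091, 0.969093  ]), 'attitude': array([0.10971436, 0.32108999, 0.8892362 , 0.30679467])}
{'t': 0.1, 'joint_pos': array([ 9.11695299e-01,  3.81130875e-01,  1.29812677e+00, -1.20282929e-05,
        1.46361067e+00, -2.15311949e-01]), 'qd': array([ 0.0019582 , -0.0011072 , -0.00511543, -0.00026318,  0.00162424,
        0.00074584]), 'joint_torque': array([ 4.38174859e-03, -4.38650644e+01, -2.24914098e+01,  7.15219276e-02,
        3.42478906e-02, -8.53988240e-05]), 'ee_pos': array([0.23600968, 0.4965213 , 0.23821793]), 'tool_rot': array([ 2.20077430e-01,  9.75482198e-01, -5.80368587e-04, -2.64648198e-04]), 'ft_force': array([ 0.08350424,  1.18605135, -0.59222307]), 'moment': array([-0.04128683, -0.02014148,  0.00720429]), 'grip_force': 0.0, 'width': 0.08824177608945893}
```

View pics/top0.png

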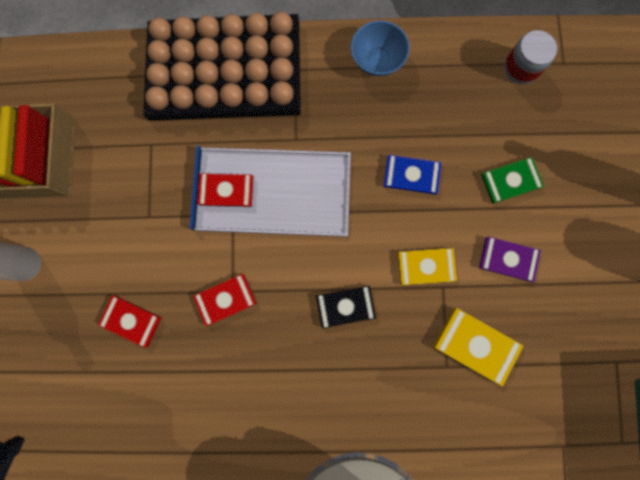

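View pics/scene0.png

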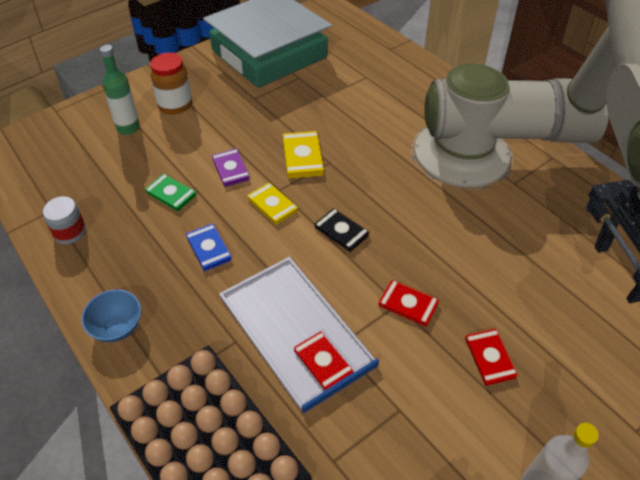

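Top picture, candidates for each thing:
- **Red:** (225,189) in the tray, (224,300), (129,321), and boxed items at (30,145). The tray one is farthest from the base, so I choose it.
- **Yellow:** small at (428,267), large at (480,346), and a boxed one at (5,145). I choose the small one.
- **Green:** (512,180). The green bottle and box in the scene view are not cartons.
- **Tray:** corners at about (196,150), (350,152), (348,236) and (192,230).

```bash
cat >> h.py <<'E'
def mask(im,c):
    h=cv2.cvtColor(im,cv2.COLOR_RGB2HSV)
    lo,hi={"y":((20,120,90),(35,255,255)),"g":((45,120,40),(80,255,255)),"r":((0,170,90),(6,255,255)),"b":((100,130,40),(125,255,255))}[c]
    m=cv2.inRange(h,lo,hi)
    if c=="r": m|=cv2.inRange(h,(174,170,90),(180,255,255))
    return m
def outline(im,c,seed,rad):
    m=np.zeros((480,640),np.uint8);cv2.circle(m,tuple(int(v) for v in seed),rad,255,-1)
    m&=mask(im,c); return cv2.findNonZero(m).reshape(-1,2)
def carton(ci,im,c,seed,z,rad=40):
    P=cast(ci,outline(im,c,seed,rad),z)[:,:2]
    (cx,cy),(w,h),a=cv2.minAreaRect((P*1000).astype(np.float32))
    if w<h: a+=90; w,h=h,w
    return cx,cy,w,h,(a+90)%180-90  # mm, long axis angle from x
E
python3 - <<'E'
from h import *
f=np.load("top0.npz");im=f["im"];d=f["d"];ci=r.camera_info("top")
for c,s,z in (("y",(428,267),.014),("g",(512,180),.014),("r",(225,189),.018),("r",(224,300),.014)):
    print(c,np.round(carton(ci,im,c,s,z),1))
C=cloud(ci,d)
for u,v in ((428,267),(512,180),(225,189),(300,200),(450,220),(480,346)): print(u,v,np.round(C[v,u]*1000))
# tray: light floor/lips
h=cv2.cvtColor(im,cv2.COLOR_RGB2HSV);m=cv2.inRange(h,(0,0,120),(180,60,255))
n,l,st,_=cv2.connectedComponentsWithStats(m);i=l[200,300];q=cv2.findNonZero((l==i).astype(np.uint8)).reshape(-1,2)
P=cast(ci,q,.008)[:,:2]*1000;print("tray",cv2.minAreaRect(P.astype(np.float32)))
mb=outline(im,"b",(196,190),55);P=cast(ci,mb,.022)[:,:2]*1000;print("stop",cv2.minAreaRect(P.astype(np.float32)))
big=np.hstack([cv2.resize(im[225:400,370:570],None,fx=2,fy=2),cv2.resize(im[140:240,140:340],(400,350))[:350]])
cv2.imwrite("pics/crop1.png",big[...,::-1])
E
```

```text
y [ 448.4 -133.6  103.8   63.6  -87.5]
g [ 605.2 -300.   102.8   60.3  -72.9]
r [598.7 234.2 100.8  57.9  86.6]
r [396.2 235.3 102.3  62.3 -66.9]
428 267 [ 447. -135.   15.]
512 180 [ 604. -299.   16.]
225 189 [600. 233.  19.]
300 200 [578.  95.   5.]
450 220 [ 534. -183.    1.]
480 346 [ 305. -220.   18.]
tray ((596.6073608398438, 144.82530212402344), (284.9978942871094, 161.6805419921875), 86.32624053955078)
stop ((604.2802734375, 288.5538330078125), (8.14278507232666, 154.22708129882812), 85.98808288574219)
```

View pics/crop1.png

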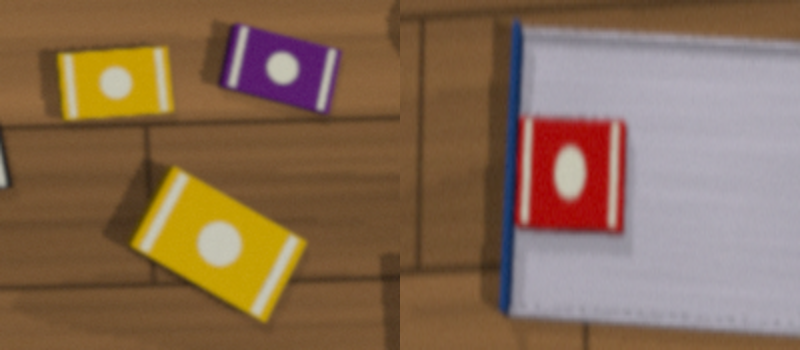

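The crop shows a plain small yellow carton at about (115,82) next to the purple one, with the larger yellow one below. The red carton in the tray sits against the blue stop. My choices stand.

```bash
cat >> h.py <<'E'
def plan(xyz,yaw_y=None):
    """turn (deg) about tool z to bring tool y onto world angle yaw_y (mod 180), then shift in the turned axes (mm)"""
    s=r.observe();M=R.from_quat(s["tool_rot"]).as_matrix();t=0.
    if yaw_y is not None:
        best=None
        now=np.degrees(np.arctan2(M[1,1],M[0,1]))
        t=-((yaw_y-now+90)%180-90)   # tool z down: positive turn lowers world yaw
        M=M@R.from_euler("z",t,degrees=True).as_matrix()
    dlt=M.T@(np.array(xyz)-s["ee_pos"])*1000
    print("turn %.1f shift"%t,np.round(dlt,1),"n %.1f"%max(np.linalg.norm(dlt)/41.7,abs(t)/7.16),"j6 %.2f"%s["joint_pos"][5],"tcp",np.round(s["ee_pos"]*1000,1),"w %.4f gf %.1f"%(s["width"],s["grip_force"]),"F",np.round(s["ft_force"],1))
E
python3 -c "
from h import *
plan([.447,-.150,.16],2.5); print(r.camera_info('wrist')['xyz'],R.from_quat(r.observe()['tool_rot']).as_matrix().round(2))"
```

```text
turn 62.1 shift [-655.   182.7   78.7] n 16.4 j6 -0.22 tcp [236.  496.5 238.2] w 0.0882 gf 0.0 F [ 0.1  1.2 -0.6]
[0.16205772 0.5310696  0.3845241 ] [[-0.9   0.43 -0.  ]
 [ 0.43  0.9  -0.  ]
 [ 0.   -0.   -1.  ]]
```

Emit:
arm_command(moves=[0.088,0,0,0,7,0.088,0,0,0,7,0.088,0,0,0,7,0.088,0,0,0,7,0.088,0,0,0,7,0.088,0,0,0,7,0.088,0,0,0,7,0.088,0,0,0,7])

```text
t: 0.77
ee_pos: [0.2361, 0.4966, 0.2384]
tool_rot: [0.655, 0.756, -0.0, 0.0]
ft_force: [1.1, 0.0, 0.6]
width: 0.088
grip_force: 0.0
```

Emit:
arm_command(moves=[0.088,0,0,0,6.1,0.088,-0.04,0.011,0,0,0.088,-0.04,0.011,0,0,0.088,-0.04,0.011,0,0,0.088,-0.04,0.011,0,0,0.088,-0.04,0.011,0,0,0.088,-0.04,0.011,0,0,0.088,-0.04,0.011,0,0])

```text
t: 1.43
ee_pos: [0.325, 0.2185, 0.2386]
tool_rot: [0.691, 0.722, -0.0, -0.0]
ft_force: [1.7, -0.3, 0.7]
width: 0.0879
grip_force: 0.0
```

Emit:
arm_command(moves=[0.088,-0.04,0.011,0,0,0.088,-0.04,0.011,0,0,0.088,-0.04,0.011,0,0,0.088,-0.04,0.011,0,0,0.088,-0.04,0.011,0,0,0.088,-0.04,0.011,0,0,0.088,-0.04,0.011,0,0,0.088,-0.035,0.011,0.01,0])

```text
t: 2.1
ee_pos: [0.4273, -0.0935, 0.2297]
tool_rot: [0.692, 0.722, 0.0, 0.001]
ft_force: [0.8, 1.5, 0.2]
width: 0.0881
grip_force: 0.0
```

Run:
```python
from h import *
plan([.447,-.150,.16],2.5)
ci=r.camera_info("wrist");im,d=r.get_image("wrist");cv2.imwrite("pics/w1.png",im[...,::-1])
print(ci)
m=mask(im,"y");n,l,st,ce=cv2.connectedComponentsWithStats(m)
for i in range(1,n):
    if st[i,4]>1500: print(st[i],ce[i],np.round(cast(ci,ce[i],.014)*1000))
```

```text
turn -0.1 shift [-57.2  17.   69.9] n 2.2 j6 -0.53 tcp [427.3 -93.5 229.7] w 0.0881 gf 0.0 F [0.8 1.5 0.2]
{'camera_matrix': array([[381.19849842,   0.        , 323.97532679],
       [  0.        , 381.19849842, 241.30402542],
       [  0.        ,   0.        ,   1.        ]]), 'k1': -0.0659982537593877, 'xyz': array([ 0.42236715, -0.01296274,  0.37591684]), 'attitude': array([-0.15744769, -0.00413571,  0.02059347,  0.98730392])}
[ 313  195   62   97 4590] [342.98845316 242.07712418] [[ 447. -131.   14.]]
[ 148  243  122  134 4485] [217.28762542 294.40936455] [[ 318. -195.   14.]]
```

Run:
```python
from h import *
ci=r.camera_info("wrist");im,d=r.get_image("wrist")
c=carton(ci,im,"y",(343,242),.014,60);print(np.round(c,1))
C=cloud(ci,d);print(C[242,343])
a=np.radians(c[4]); 
a=a if np.sin(a)<0 else a+np.pi  # towards -y
g=np.array(c[:2])/1000+.015*np.array([np.cos(a),np.sin(a)])
plan([*g,.06],c[4]+90);plan([*g,.003],c[4]+90)
```

```text
[ 447.2 -134.7  102.4   60.5  -87.4]
[ 0.44752669 -0.13458163  0.01450935]
turn -0.4 shift [-56.   18.2 167.2] n 4.3 j6 -0.53 tcp [427.5 -94.6 227.2] w 0.0880 gf 0.0 F [0.3 0.8 0.8]
turn -0.4 shift [-56.   18.3 224.2] n 5.6 j6 -0.53 tcp [427.5 -94.6 227.2] w 0.0880 gf 0.0 F [0.3 0.8 0.8]
```

View pics/w1.png

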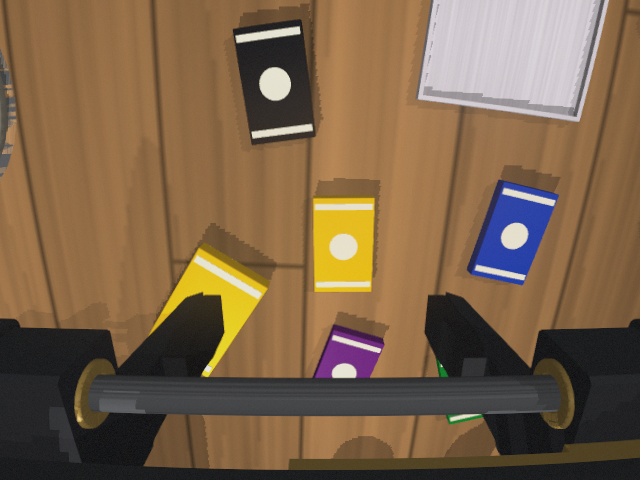

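The wrist picture shows the yellow carton at (343,245), with the black one at (275,83), the blue at (513,235) and the purple at (345,360). The large yellow one is at (210,310). The fingers have room on both sides.

Emit:
arm_command(moves=[0.088,-0.028,0.009,0,-0.4,0.088,-0.028,0.009,0.02,0,0.088,0,0,0.038,0,0.088,0,0,0.038,0,0.088,0,0,0.038,0,0.088,0,0,0.033,0,0.088,0,0,0.028,0,0.088,0,0,0,0])

```text
t: 2.87
ee_pos: [0.445, -0.1438, 0.0299]
tool_rot: [0.689, 0.725, -0.001, -0.004]
ft_force: [-0.7, 0.7, -0.6]
width: 0.0879
grip_force: 0.0
```

```bash
python3 -c "
from h import *
plan([.4479,-.1497,.003],2.6)"
```

```text
turn 0.3 shift [-6.2  2.8 26.9] n 0.7 j6 -0.62 tcp [ 445.  -143.8   29.9] w 0.0879 gf 0.0 F [-0.7  0.7 -0.6]
```

Emit:
arm_command(moves=[0.088,-0.005,0.002,0.014,0,0.088,0,0,0.009,0,0.088,0,0,0.004,0,0.088,0,0,0,0])

```text
t: 3.2
ee_pos: [0.4494, -0.1503, 0.007]
tool_rot: [0.689, 0.725, -0.0, -0.0]
ft_force: [-0.7, -0.2, 0.9]
width: 0.0879
grip_force: 0.0
```

Emit:
arm_command(moves=[0.05,0,0,0,0,0.05,0,0,0,0,0.04,0,0,0,0,0.04,0,0,0,0,0.04,0,0,0,0,0.04,0,0,0,0])

```text
t: 3.7
ee_pos: [0.4496, -0.1507, 0.0071]
tool_rot: [0.689, 0.725, 0.0, 0.0]
ft_force: [-0.8, -0.1, 5.0]
width: 0.0597
grip_force: 30.0
```

Emit:
arm_command(moves=[0.04,0,0,-0.02,0,0.04,0,0,-0.035,0,0.04,0,0,-0.04,0,0.04,0,0,-0.04,0,0.04,0,0,-0.03,0,0.04,0,0,0,6.3,0.04,0,0,0,0])

```text
t: 4.28
ee_pos: [0.4498, -0.1508, 0.1731]
tool_rot: [0.729, 0.684, 0.0, 0.002]
ft_force: [-0.6, 0.0, -2.1]
width: 0.0596
grip_force: 30.0
```

```bash
python3 -c "
from h import *
plan([.594,.154,.172],-3.7)"
```

```text
turn 0.0 shift [313.5 124.2   1. ] n 8.1 j6 -0.51 tcp [ 449.8 -150.8  173.1] w 0.0596 gf 30.0 F [-0.6  0.  -2.1]
```

Emit:
arm_command(moves=[0.04,0.026,0.01,0,0,0.04,0.036,0.014,0,0,0.04,0.036,0.014,0,0,0.04,0.036,0.014,0,0,0.04,0.036,0.014,0,0,0.04,0.036,0.014,0,0,0.04,0.036,0.014,0,0,0.04,0.036,0.014,0,0])

```text
t: 4.95
ee_pos: [0.5738, 0.1224, 0.1701]
tool_rot: [0.727, 0.687, -0.001, -0.001]
ft_force: [1.8, -0.6, -1.0]
width: 0.0595
grip_force: 30.0
```

Emit:
arm_command(moves=[0.04,0.026,0.012,0,0,0.04,0.01,0.004,0,0,0.04,0,0,0,0,0.04,0,0,0,0])

```text
t: 5.28
ee_pos: [0.5914, 0.1549, 0.1705]
tool_rot: [0.727, 0.686, -0.001, -0.001]
ft_force: [-0.2, 0.3, -1.0]
width: 0.0594
grip_force: 30.0
```

Run:
```python
from h import *
plan([.594,.154,.05],-3.7)
ci=r.camera_info("wrist");im,d=r.get_image("wrist");cv2.imwrite("pics/w2.png",im[...,::-1]);np.savez("w2.npz",im=im,d=d)
C=cloud(ci,d)
for c in "ry":
    m=mask(im,c);n,l,st,ce=cv2.connectedComponentsWithStats(m)
    for i in range(1,n):
        if st[i,4]>800: print(c,st[i],ce[i].round(),np.round(C[int(ce[i][1]),int(ce[i][0])]*1000))
```

```text
turn 0.4 shift [ -0.6   2.9 120.5] n 2.9 j6 0.12 tcp [591.4 154.9 170.5] w 0.0594 gf 30.0 F [-0.2  0.3 -1. ]
r [ 290   51   82  109 6609] [331. 106.] [599. 243.  19.]
r [  11   61  133  148 7874] [ 78. 134.] [400. 237.  15.]
y [  243   160   164   218 25373] [324. 265.] [592. 180. 178.]
```

View pics/w2.png

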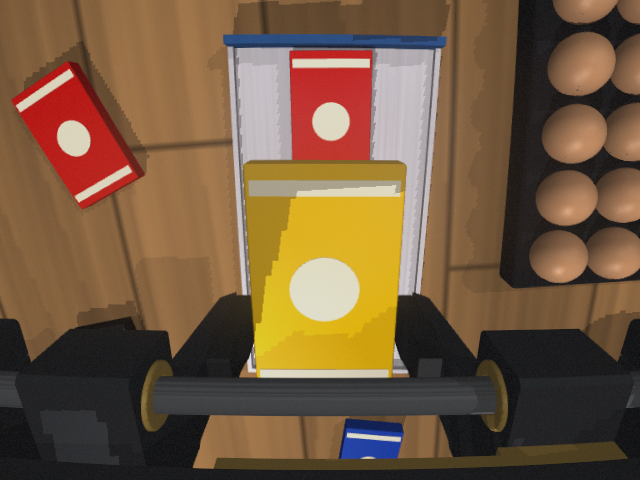

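The picture shows the held yellow carton with its disc at (324,290). The red one has its disc at (331,121) and its end near the blue stop at row 42. The tray sides run from (228,45) and (440,45) downward.

```bash
cat > m2.py <<'E'
from h import *
def disc(ci,im,seed,rad,z):
    m=np.zeros((480,640),np.uint8);cv2.circle(m,seed,rad,255,-1)
    h=cv2.cvtColor(im,cv2.COLOR_RGB2HSV);m&=cv2.inRange(h,(0,0,130),(180,90,255))
    c=max(cv2.findContours(m,cv2.RETR_EXTERNAL,cv2.CHAIN_APPROX_NONE)[0],key=cv2.contourArea)
    (e,ax,_)=cv2.fitEllipse(c);return e,ax,cast(ci,e,z)[0]*1000
def top_plane(ci,im,d,c,seed,rad):
    C=cloud(ci,d);q=outline(im,c,seed,rad);P=C[q[:,1],q[:,0]];P=P[d[q[:,1],q[:,0]]>0]
    for _ in range(3):
        A=np.c_[P[:,:2],np.ones(len(P))];k=np.linalg.lstsq(A,P[:,2],rcond=None)[0];e=A@k-P[:,2];P=P[abs(e)<.003]
    return k,P   # z=k0 x+k1 y+k2
E
python3 - <<'E'
from m2 import *
f=np.load("w2.npz");im,d=f["im"],f["d"];ci=r.camera_info("wrist")
print("red",disc(ci,im,(331,121),24,.018))
m=outline(im,"r",(331,100),75)
for v in (75,90,130,145):
    u=m[m[:,1]==v][:,0];print("red edges",v,cast(ci,[[u.min(),v],[u.max()+1,v]],.018)[:,:2].round(4).tolist())
top=m[:,1].min();print("red far row",top,cast(ci,[331,top],.018)*1000)
e,ax,_=disc(ci,im,(324,290),40,.178);C=cloud(ci,d);print("y disc",e,cast(ci,e,.178)*1000,C[290,324]*1000)
k,P=top_plane(ci,im,d,"y",(324,265),120);print("yplane",k,"ymin/max",P.min(0)*1000,P.max(0)*1000)
g=cv2.cvtColor(im,cv2.COLOR_RGB2GRAY);h=cv2.cvtColor(im,cv2.COLOR_RGB2HSV)[...,1]
for v in (70,110,150): # tray outer edges by low saturation
    u=np.where(h[v,200:470]<60)[0]+200;print("tray",v,u.min(),u.max(),cast(ci,[[u.min(),v],[u.max()+1,v]],.010)[:,:2].round(4).tolist())
b=outline(im,"b",(335,42),120);b=b[b[:,1]<60];print("blue",cv2.minAreaRect((cast(ci,b,.022)[:,:2]*1000).astype(np.float32)))
E
```

```text
red ((330.4237365722656, 120.98487091064453), (36.174041748046875, 37.302940368652344), array([599.12280939, 232.016231  ,  18.        ]))
red edges 75 [[0.5714, 0.2664], [0.6305, 0.2629]]
red edges 90 [[0.5713, 0.2559], [0.6303, 0.2524]]
red edges 130 [[0.5697, 0.2272], [0.6287, 0.2237]]
red edges 145 [[0.5695, 0.216], [0.6277, 0.2126]]
red far row 51 [[602.2379208  280.83003099  18.        ]]
y disc (323.919921875, 288.9435729980469) [[590.94670456 169.23061943 178.        ]] [590.9422909  168.63009246 177.71740388]
yplane [-0.00326968 -0.0020736   0.18025862] ymin/max [558.90281086 129.31457947 174.82913918] [623.4754112  220.38959829 180.14504552]
tray 70 229 439 [[0.5252, 0.2739], [0.6836, 0.2647]]
tray 110 231 436 [[0.5232, 0.245], [0.6818, 0.2358]]
tray 150 233 432 [[0.521, 0.2147], [0.6792, 0.2055]]
blue ((604.8246459960938, 287.005126953125), (8.414125442504883, 157.67483520507812), 86.27113342285156)
```

Emit:
arm_command(moves=[0.04,-0.0024,0.004,0.02,0,0.04,0,0,0.035,0,0.04,0,0,0.035,0,0.04,0,0,0.025,0,0.04,0,0,0.015,0,0.04,0,0,0.005,0,0.04,0,0,0,0,0.04,0,0,0,0])

```text
t: 6.0
ee_pos: [0.5963, 0.1519, 0.0378]
tool_rot: [0.728, 0.685, 0.0, 0.0]
ft_force: [-0.3, -0.5, -0.1]
width: 0.0594
grip_force: 30.0
```

```bash
python3 -c "
from h import *
plan([.5952,.1522,.018],-3.9)"
```

```text
turn 0.4 shift [ 0.2 -1.1 19.8] n 0.5 j6 0.12 tcp [596.3 151.9  37.8] w 0.0594 gf 30.0 F [-0.3 -0.5 -0.1]
```

Emit:
arm_command(moves=[0.04,0,-0.001,0.005,0,0.04,0,0,0.004,0,0.04,0,0,0.003,0,0.04,0,0,0.002,0,0.04,0,0,0.002,0,0.04,0,0,0,0])

```text
t: 6.5
ee_pos: [0.5951, 0.1523, 0.0215]
tool_rot: [0.728, 0.686, -0.0, 0.001]
ft_force: [-2.4, -4.6, 6.4]
width: 0.0591
grip_force: 30.0
```

Emit:
arm_command(moves=[0.04,0,0,0.001,0,0.04,0,0,0.001,0,0.04,0,0,0,0])

```text
t: 6.75
ee_pos: [0.5952, 0.1522, 0.0197]
tool_rot: [0.728, 0.686, 0.0, 0.001]
ft_force: [-1.8, -6.3, 7.7]
width: 0.0598
grip_force: 30.0
```

Emit:
arm_command(moves=[0.04,0,0,0.001,0,0.04,0,0,0.001,0,0.04,0,0,0,0])

```text
t: 7.0
ee_pos: [0.5954, 0.1521, 0.0178]
tool_rot: [0.728, 0.686, 0.0, 0.001]
ft_force: [-2.3, -5.6, 6.7]
width: 0.0597
grip_force: 30.0
```

Run:
```python
from m2 import *
plan([.5952,.1522,.018],-3.9)
ci=r.camera_info("wrist");im,d=r.get_image("wrist");cv2.imwrite("pics/w3.png",im[...,::-1]);np.savez("w3.npz",im=im,d=d)
k,P=top_plane(ci,im,d,"y",(324,265),150)
print("tilt",np.degrees(np.arctan(k[1])),np.degrees(np.arctan(k[0])),P[:,1].min(),P[:,1].max(),"lowend z",P[P[:,1]<P[:,1].min()+.01][:,2].mean())
```

```text
turn 0.5 shift [ 0.1 -0.2 -0.2] n 0.1 j6 0.12 tcp [595.4 152.1  17.8] w 0.0597 gf 30.0 F [-2.3 -5.6  6.7]
tilt 12.136051049929943 0.5967850661979788 0.11801005395266938 0.21623786556630759 lowend z 0.019359510089800202
```

View pics/w3.png

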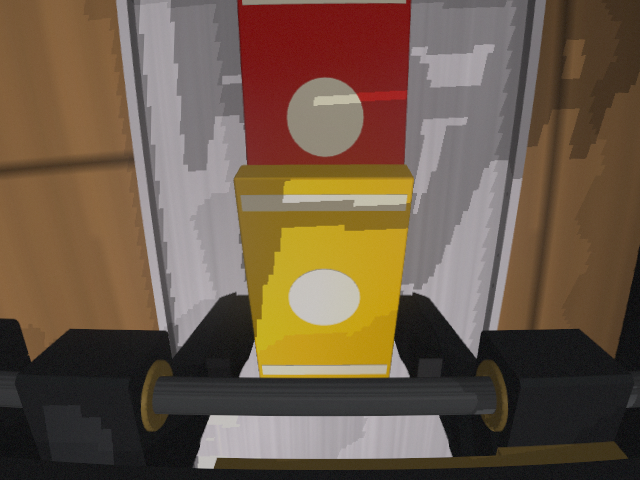

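The yellow carton lies tilted 12° over the red one, its upper edge at row 165–180, and its low end is almost on the floor. I'll ease it down and release.

Emit:
arm_command(moves=[0.04,0,0,0.0006,0,0.04,0,0,0,0,0.058,0,0,0,0,0.062,0,0,0,0,0.07,0,0,0,0,0.088,0,0,0,0,0.088,0,0,0,0,0.088,0,0,0,0])

```text
t: 7.72
ee_pos: [0.5949, 0.1529, 0.016]
tool_rot: [0.728, 0.686, -0.0, -0.0]
ft_force: [-0.0, -0.3, 0.5]
width: 0.0864
grip_force: 0.0
```

Emit:
arm_command(moves=[0.088,0,0,-0.01,0,0.088,0,0,-0.03,0,0.088,0,0,-0.04,0,0.088,0,0,-0.04,0,0.088,0,0,-0.04,0,0.088,0,0,-0.02,0,0.088,0,0,0,0,0.088,0,0,0,0])

```text
t: 8.38
ee_pos: [0.595, 0.1529, 0.1974]
tool_rot: [0.728, 0.686, 0.001, 0.001]
ft_force: [-1.1, -0.0, 0.1]
width: 0.0878
grip_force: 0.0
```

```bash
cat > m3.py <<'E'
from m2 import *
import sys
ci=r.camera_info("wrist");im,d=r.get_image("wrist");np.savez("w4.npz",im=im,d=d)
C=cloud(ci,d)
def lab(c):
    m=mask(im,c)&((C[...,0]>.53)&(C[...,0]<.67)&(C[...,1]>-.05)&(C[...,1]<.30)).astype(np.uint8)*255
    n,l,st,ce=cv2.connectedComponentsWithStats(m);i=1+np.argmax(st[1:,4]);return l==i
for c in sys.argv[1]:
    P=C[lab(c)];Q=P.copy()
    for _ in range(4):
        A=np.c_[Q[:,:2],np.ones(len(Q))];k=np.linalg.lstsq(A,Q[:,2],rcond=None)[0];Q=Q[abs(A@k-Q[:,2])<.002]
    (x,y),(w,h),a=cv2.minAreaRect((Q[:,:2]*1000).astype(np.float32))
    print(c,"tilt %.1f %.1f"%tuple(np.degrees(np.arctan(k[[1,0]]))),"ctr",round(x,1),round(y,1),round(w,1),round(h,1),round(a,1),"z mid %.1f"%(1000*(k@[x/1000,y/1000,1])))
    print("  disc",np.round(sorted([]),1))
E
sed -i '/disc",np/d' m3.py
python3 - <<'E'
from h import *
plan([.605,-.300,.18],17.1)
E
python3 m3.py ry
```

```text
turn -20.5 shift [-435.8 -123.6   17.3] n 10.9 j6 0.12 tcp [595.  152.9 197.4] w 0.0878 gf 0.0 F [-1.1 -0.   0.1]
r tilt -1.3 -0.1 ctr 600.1 256.1 52.1 59.2 86.6 z mid 18.5
y tilt 13.4 0.7 ctr 594.6 164.7 94.0 59.3 86.8 z mid 28.7
```

Yellow lies well: tilt about 13°, centre about 67 mm from the red one. Now the green carton.

Emit:
arm_command(moves=[0.088,0,0,0,-6.9,0.088,0,0,0,-6.8,0.088,0,0,0,-6.8,0.088,-0.03,-0.0085,0,0,0.088,-0.039,-0.011,0,0,0.088,-0.039,-0.011,0,0,0.088,-0.039,-0.011,0,0,0.088,-0.039,-0.011,0,0])

```text
t: 9.1
ee_pos: [0.5984, -0.042, 0.1943]
tool_rot: [0.594, 0.804, -0.001, -0.002]
ft_force: [0.5, 0.6, 0.5]
width: 0.0883
grip_force: 0.0
```

Emit:
arm_command(moves=[0.088,-0.039,-0.011,0,0,0.088,-0.039,-0.011,0,0,0.088,-0.039,-0.011,0,0,0.088,-0.039,-0.011,0,0,0.088,-0.02,-0.006,0,0,0.088,0,0,0,0,0.088,0,0,0,0])

```text
t: 9.68
ee_pos: [0.6025, -0.2239, 0.1941]
tool_rot: [0.595, 0.804, -0.0, -0.002]
ft_force: [0.3, 0.1, 0.6]
width: 0.0877
grip_force: 0.0
```

Run:
```python
from h import *
ci=r.camera_info("wrist");im,d=r.get_image("wrist");cv2.imwrite("pics/w5.png",im[...,::-1])
m=mask(im,"g");n,l,st,ce=cv2.connectedComponentsWithStats(m);i=1+np.argmax(st[1:,4]);print(st[i],ce[i])
c=carton(ci,im,"g",ce[i],.014,90);print(np.round(c,1))
a=np.radians(c[4]);a=a if np.sin(a)<0 else a+np.pi
g=np.array(c[:2])/1000+.015*np.array([np.cos(a),np.sin(a)]);print(g)
plan([*g,.004],c[4]+90)
```

```text
[ 270  240   66  100 4760] [303.32037815 287.84285714]
[ 604.  -301.7  102.7   59.6  -73.1]
[ 0.60834016 -0.3160712 ]
turn 0.1 shift [-91.5 -21.5 190.4] n 5.1 j6 -0.84 tcp [ 602.8 -222.7  194.6] w 0.0878 gf 0.0 F [-0.7 -0.  -0.3]
```

View pics/w5.png

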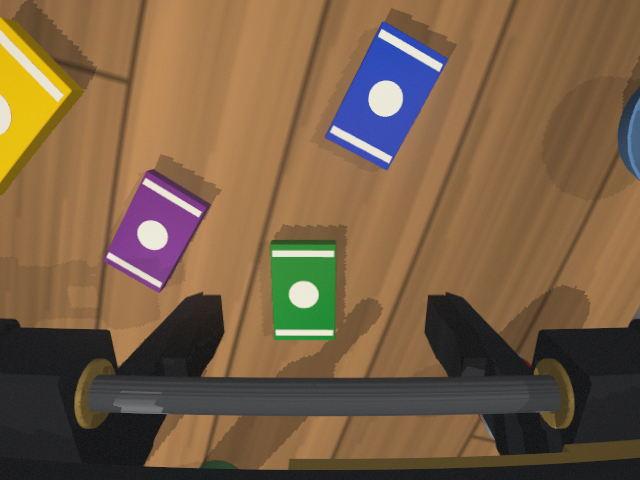

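The green carton's disc is at (303,294). The purple and blue cartons are well clear, and a dark green bottle top shows at (220,465). I'll check the bottle's clearance.

Run:
```python
from h import *
f=np.load("scene0.npz");ci=r.camera_info("scene");C=cloud(ci,f["d"])
for u,v in ((127,128),(120,100),(110,65),(170,95),(66,222),(170,190)): print(u,v,C[v,u].round(3))
```

```text
127 128 [ 0.588 -0.557  0.015]
120 100 [ 0.589 -0.545  0.107]
110 65 [ 0.583 -0.567  0.19 ]
170 95 [ 0.465 -0.545  0.062]
66 222 [ 0.837 -0.31   0.06 ]
170 190 [ 0.608 -0.3    0.015]
```

Emit:
arm_command(moves=[0.088,-0.03,-0.007,0,0,0.088,-0.032,-0.0075,0,0,0.088,-0.03,-0.007,0.02,0,0.088,0,0,0.035,0,0.088,0,0,0.04,0,0.088,0,0,0.035,0,0.088,0,0,0.025,0,0.088,0,0,0.01,0])

```text
t: 10.4
ee_pos: [0.6084, -0.3144, 0.0266]
tool_rot: [0.594, 0.805, 0.0, -0.004]
ft_force: [-0.0, 0.8, 0.2]
width: 0.0878
grip_force: 0.0
```

```bash
python3 -c "
from h import *
plan([.6083,-.3161,.004],16.9)"
```

```text
turn 0.3 shift [-1.7 -0.5 22.6] n 0.5 j6 -0.95 tcp [ 608.4 -314.4   26.6] w 0.0878 gf 0.0 F [-0.   0.8  0.2]
```

Emit:
arm_command(moves=[0.088,-0.001,0,0.012,0,0.088,0,0,0.006,0,0.088,0,0,0,0,0.088,0,0,0,0])

```text
t: 10.73
ee_pos: [0.6105, -0.3186, 0.0143]
tool_rot: [0.594, 0.804, 0.0, 0.001]
ft_force: [0.7, -0.4, 0.5]
width: 0.088
grip_force: 0.0
```

Emit:
arm_command(moves=[0.05,0,0,0,0,0.05,0,0,0,0,0.04,0,0,0,0,0.04,0,0,0,0,0.04,0,0,0,0,0.04,0,0,0,0])

```text
t: 11.23
ee_pos: [0.6103, -0.3188, 0.0144]
tool_rot: [0.594, 0.804, -0.0, 0.001]
ft_force: [-3.1, -0.5, 8.9]
width: 0.0505
grip_force: 4.9
```

The fingers stopped too high and are closing over the top of the carton. I'll reopen, lower and grip again.

Emit:
arm_command(moves=[0.088,0,0,-0.003,0,0.088,0,0,0,0,0.088,0,0,0,0,0.088,0,0,0,0,0.088,0,0,0,0,0.088,0,0,0,0])

```text
t: 11.73
ee_pos: [0.6099, -0.3185, 0.0159]
tool_rot: [0.594, 0.804, -0.0, -0.0]
ft_force: [-0.2, -0.8, -0.3]
width: 0.087
grip_force: 0.0
```

Run:
```python
from h import *
plan([.6083,-.3161,.006],16.9)
ci=r.camera_info("wrist");im,d=r.get_image("wrist");cv2.imwrite("pics/w6.png",im[...,::-1])
```

```text
turn 0.2 shift [ 2.7 -0.8  9.9] n 0.2 j6 -0.95 tcp [ 609.9 -318.5   15.9] w 0.0870 gf 0.0 F [-0.2 -0.8 -0.3]
```

View pics/w6.png

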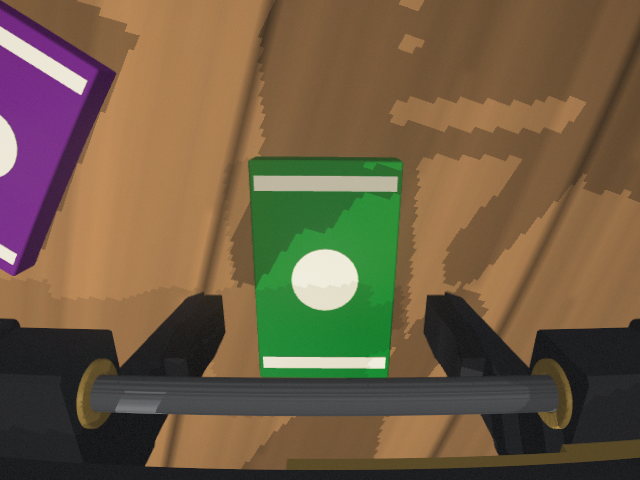

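The green carton is still centred and aligned between the open fingers, with its disc at (325,280). I'll lower 10 mm and grip.

Emit:
arm_command(moves=[0.088,0.0015,0,0.006,0,0.088,0,0,0.004,0,0.088,0,0,0,0,0.088,0,0,0,0])

```text
t: 12.12
ee_pos: [0.6093, -0.3169, 0.0056]
tool_rot: [0.594, 0.804, -0.0, -0.001]
ft_force: [0.8, 0.2, 0.3]
width: 0.0879
grip_force: 0.0
```

Emit:
arm_command(moves=[0.05,0,0,0,0,0.05,0,0,0,0,0.04,0,0,0,0,0.04,0,0,0,0,0.04,0,0,0,0,0.04,0,0,0,0])

```text
t: 12.62
ee_pos: [0.6096, -0.3171, 0.0063]
tool_rot: [0.594, 0.804, -0.0, 0.0]
ft_force: [0.6, 0.1, -0.1]
width: 0.0596
grip_force: 30.0
```

Emit:
arm_command(moves=[0.04,0,0,-0.02,0,0.04,0,0,-0.035,0,0.04,0,0,-0.04,0,0.04,0,0,-0.04,0,0.04,0,0,-0.03,0,0.04,0,0,0,6.8,0.04,0,0,0,6.8,0.04,0,0,0,6.8])

```text
t: 13.28
ee_pos: [0.6094, -0.317, 0.1717]
tool_rot: [0.729, 0.684, 0.0, 0.0]
ft_force: [-0.0, -0.4, -1.6]
width: 0.0597
grip_force: 30.0
```

```bash
python3 -c "
from h import *
plan([.591,.085,.172],-3.9)"
```

```text
turn 0.2 shift [399.8 -45.7  -0.5] n 9.7 j6 -0.59 tcp [ 609.4 -317.   171.7] w 0.0597 gf 30.0 F [-0.  -0.4 -1.6]
```

Emit:
arm_command(moves=[0.04,0.02,-0.002,0,0,0.04,0.034,-0.004,0,0,0.04,0.038,-0.0045,0,0,0.04,0.038,-0.0045,0,0,0.04,0.038,-0.0045,0,0,0.04,0.038,-0.0045,0,0,0.04,0.038,-0.0045,0,0,0.04,0.038,-0.0045,0,0])

```text
t: 13.95
ee_pos: [0.5924, -0.0319, 0.1712]
tool_rot: [0.727, 0.686, -0.0, -0.0]
ft_force: [0.5, 0.0, -0.9]
width: 0.0596
grip_force: 30.0
```

Emit:
arm_command(moves=[0.04,0.038,-0.0045,0,0,0.04,0.036,-0.004,0,0,0.04,0.03,-0.003,0,0,0.04,0.014,-0.001,0,0,0.04,0,0,0,0,0.04,0,0,0,0])

```text
t: 14.45
ee_pos: [0.5873, 0.0847, 0.171]
tool_rot: [0.727, 0.687, -0.0, 0.0]
ft_force: [0.3, -0.5, -0.6]
width: 0.0595
grip_force: 30.0
```

```bash
python3 m3.py ryg
python3 - <<'E'
from m2 import *
plan([.59,.085,.05],-3.9)
f=np.load("w4.npz");cv2.imwrite("pics/w7.png",f["im"][...,::-1])
E
```

```text
r tilt -16.1 -13.4 ctr 620.1 230.9 3.6 21.4 51.4 z mid 18.3
y tilt 11.7 0.5 ctr 595.1 173.2 81.7 59.7 86.8 z mid 30.9
g tilt 0.2 -0.0 ctr 587.4 103.0 90.6 60.2 86.0 z mid 179.1
turn 0.6 shift [  1.3   2.5 121. ] n 2.9 j6 0.00 tcp [587.5  83.9 171. ] w 0.0594 gf 30.0 F [-0.2  0.1 -1.5]
```

View pics/w7.png

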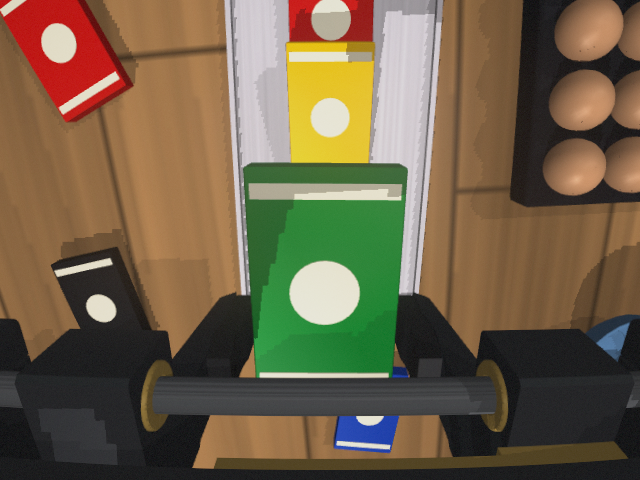

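The picture shows the held green carton with its disc at (325,292). Ahead of it are the placed yellow one (disc at (330,118)) and the red one (disc at (331,20)), in line in the tray.

Run:
```python
from m2 import *
f=np.load("w4.npz");im,d=f["im"],f["d"];ci=r.camera_info("wrist");C=cloud(ci,d)
print("yel",disc(ci,im,(330,118),26,.0285),C[118,330]*1000)
print("red",disc(ci,im,(331,18),24,.018))
print("gr",disc(ci,im,(325,292),42,.1785),C[292,325]*1000)
h=cv2.cvtColor(im,cv2.COLOR_RGB2HSV)[...,1]
for v in (70,110,150,200):
    u=np.where(h[v,200:470]<60)[0]+200;p=cast(ci,[[u.min(),v],[u.max()+1,v]],.010)[:,:2];print("tray mid",p.mean(0).round(4),np.diff(p[:,0]))
```

```text
yel ((329.5968933105469, 116.9919204711914), (37.50592803955078, 38.23567581176758), array([594.81817782, 164.60706022,  28.5       ])) [595.06214853 163.88719823  29.1706156 ]
red ((330.69366455078125, 18.955642700195312), (38.79208755493164, 40.47303009033203), array([599.42624436, 231.7868801 ,  18.        ]))
gr ((324.2083740234375, 292.28582763671875), (63.719539642333984, 70.22897338867188), array([587.04087952,  97.58694629, 178.5       ])) [587.37656377  97.90715953 178.94325179]
tray mid [0.5996 0.1991] [0.15767545]
tray mid [0.5977 0.1701] [0.15785224]
tray mid [0.5957 0.1398] [0.15828394]
tray mid [0.5927 0.0995] [0.15774753]
```

Emit:
arm_command(moves=[0.04,0.0026,0.0022,0.02,0.5,0.04,0,0,0.03,0,0.04,0,0,0.035,0,0.04,0,0,0.023,0,0.04,0,0,0.012,0,0.04,0,0,0.005,0,0.04,0,0,0,0,0.04,0,0,0,0])

```text
t: 15.17
ee_pos: [0.5903, 0.0864, 0.0469]
tool_rot: [0.731, 0.683, 0.0, 0.0]
ft_force: [-0.2, 0.7, -0.3]
width: 0.0594
grip_force: 30.0
```

```bash
python3 -c "
from h import *
plan([.5899,.0863,.0173],-3.9)"
```

```text
turn 0.0 shift [-0.1 -0.4 29.6] n 0.7 j6 0.02 tcp [590.3  86.4  46.9] w 0.0594 gf 30.0 F [-0.2  0.7 -0.3]
```

Emit:
arm_command(moves=[0.04,0,0,0.006,0,0.04,0,0,0.004,0,0.04,0,0,0.002,0,0.04,0,0,0.002,0,0.04,0,0,0.002,0,0.04,0,0,0.0015,0,0.04,0,0,0,0])

```text
t: 15.75
ee_pos: [0.5898, 0.0871, 0.0288]
tool_rot: [0.73, 0.683, 0.0, 0.0]
ft_force: [-0.3, -1.9, 3.1]
width: 0.0597
grip_force: 30.0
```

Emit:
arm_command(moves=[0.04,0,0,0.0015,0,0.04,0,0,0.0015,0,0.04,0,0,0.0015,0,0.04,0,0,0.0015,0,0.04,0,0,0,0])

```text
t: 16.17
ee_pos: [0.5899, 0.0872, 0.0225]
tool_rot: [0.73, 0.683, 0.0, 0.0]
ft_force: [0.9, -2.4, 3.3]
width: 0.0597
grip_force: 30.0
```

```bash
python3 m3.py yg; python3 -c "
from h import *
plan([.5899,.0863,.0173],-3.9)"
```

```text
y tilt 12.1 0.6 ctr 595.3 177.0 52.9 60.0 86.4 z mid 31.3
g tilt 8.1 0.3 ctr 589.7 103.6 92.5 59.8 85.9 z mid 33.0
turn 0.1 shift [-1.   0.1  5.3] n 0.1 j6 0.02 tcp [589.9  87.3  22.6] w 0.0595 gf 30.0 F [ 0.2 -2.9  2.6]
```

Emit:
arm_command(moves=[0.04,0,0,0.0015,0,0.04,0,0,0.0015,0,0.04,0,0,0.001,0,0.04,0,0,0.0006,0,0.04,0,0,0,0,0.04,0,0,0,0])

```text
t: 16.72
ee_pos: [0.5897, 0.0874, 0.0181]
tool_rot: [0.73, 0.683, 0.0, 0.0]
ft_force: [1.9, -2.8, 3.2]
width: 0.0592
grip_force: 30.0
```

```bash
python3 m3.py yg; python3 -c "
from h import *
plan([.5899,.0863,.0173],-3.9)"
```

```text
y tilt 12.3 0.7 ctr 595.2 176.4 52.4 60.1 86.4 z mid 31.1
g tilt 12.4 0.6 ctr 589.1 96.0 81.8 59.8 85.7 z mid 28.3
turn 0.1 shift [-1.1  0.2  0.8] n 0.0 j6 0.02 tcp [589.7  87.4  18.1] w 0.0597 gf 30.0 F [ 2.1 -3.1  1.4]
```

Emit:
arm_command(moves=[0.04,0,0,0.0008,0,0.04,0,0,0,0,0.058,0,0,0,0,0.062,0,0,0,0,0.07,0,0,0,0,0.088,0,0,0,0,0.088,0,0,0,0,0.088,0,0,0,0])

```text
t: 17.43
ee_pos: [0.5894, 0.0875, 0.017]
tool_rot: [0.73, 0.683, -0.0, -0.0]
ft_force: [0.5, 0.0, -0.1]
width: 0.0864
grip_force: 0.0
```

Emit:
arm_command(moves=[0.088,0,0,-0.01,0,0.088,0,0,-0.03,0,0.088,0,0,-0.04,0,0.088,0,0,-0.04,0,0.088,0,0,-0.04,0,0.088,0,0,-0.02,0,0.088,-0.03,0,0,0,0.088,-0.04,0,0,0])

```text
t: 18.1
ee_pos: [0.5852, 0.0189, 0.1998]
tool_rot: [0.729, 0.685, 0.001, 0.002]
ft_force: [0.7, -0.6, -0.5]
width: 0.0883
grip_force: 0.0
```

Emit:
arm_command(moves=[0.088,-0.04,0,0,0,0.088,-0.04,0,0,0,0.088,-0.04,0,0,0,0.088,-0.04,0,0,0,0.088,-0.03,0,0,0,0.088,-0.02,0,0,0,0.088,0,0,0,0,0.088,0,0,0,0])

```text
t: 18.77
ee_pos: [0.5707, -0.1925, 0.1976]
tool_rot: [0.731, 0.682, 0.0, -0.0]
ft_force: [-0.1, 0.5, -0.0]
width: 0.088
grip_force: 0.0
```

Run:
```python
from m2 import *
out=[]
im,d=r.get_image("top");ci=r.camera_info("top");C=cloud(ci,d)
for c,s,z in (("r",(225,189),.018),("y",(265,190),.029),("g",(300,192),.029)):
    m=mask(im,c);b=((C[...,0]>.54)&(C[...,0]<.66)&(C[...,1]>.02)&(C[...,1]<.3));m=(m>0)&b
    v,u=np.where(m);P=cast(ci,np.c_[u,v],z)[:,:2]*1000
    k,_=top_plane(ci,im,d,c,(int(u.mean()),int(v.mean())),45)
    print(c,len(u),cv2.minAreaRect(P.astype(np.float32)),"tilt",np.degrees(np.arctan(k[:2])))
out.append(cv2.resize(im[120:260,170:380],(600,400)));cv2.imwrite("pics/end.png",out[0][...,::-1])
print(r.observe()["t"],r.observe()["ee_pos"])
```

```text
r 604 ((600.0093994140625, 253.48741149902344), (62.433162689208984, 58.65102767944336), 86.84896087646484) tilt [ 0.02333276 -0.04451031]
y 849 ((596.5333862304688, 185.23858642578125), (67.0374755859375, 61.60652542114258), 86.7361831665039) tilt [ 1.00541396 11.47996419]
g 1044 ((589.0576171875, 102.86213684082031), (96.86886596679688, 58.95977020263672), 84.61985778808594) tilt [ 0.67784763 12.18793229]
18.8167 [ 0.57083689 -0.19144775  0.19765792]
```

View pics/end.png

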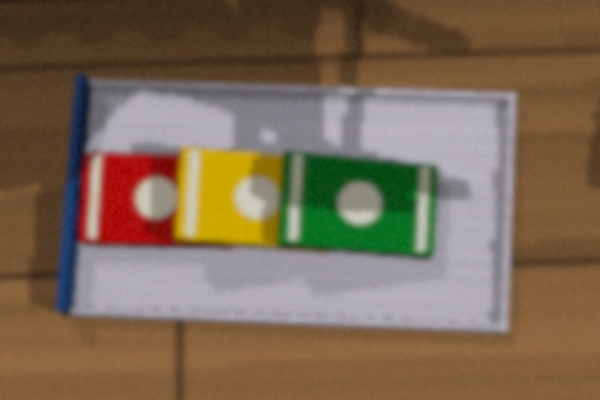

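The top crop shows one straight row along the middle of the tray: red at the stop, yellow lapped over it and green lapped over yellow, both tilted about 12°. The arm is clear.

```bash
python3 -c "
from plant import r
print(r.hand_in())"
```

```text
the job is handed in; nothing more can be done
None
```

The row is finished and handed in at about 19 s: yellow laps red and green laps yellow, each by about a third at about 12°, in a straight row about 2–3 mm off the tray's middle line by my measurements, with red still at its stop.

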